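# Gauge the printed slide holder and show the gauge to the document camera

### The arm

A 6-joint arm with a two-finger parallel gripper is mounted at the origin on a cart in front of the work surface, level with it; the furniture and walls round the work are solid. World frame = base frame: x ahead of the robot, y to its left, z up, the work surface at z = 0. Lengths are in m, angles in degrees, forces in N, time in s.
With the tool pointing down it reaches from about 0.425 to 0.95 m from the base axis. Payload 3.5 kg.
Tool frame: the origin (TCP) lies at the very end of the fingers, on their centre line; the grasp point (between the pads) lies r.tcp_to_grasp behind it (r.tcp_to_grasp is the distance from the TCP to the grasp point, in m); z points along the fingers, y is the line along which they close (so a half turn about z gives the same grasp; the last joint's range is limited). The gripper opens to 85 mm and grips with 20 to 120 N. Pads are 22 mm wide; open, the fingers measure 114 mm over their backs; the gripper's body (76 mm by 85 mm) begins 54 mm behind the grasp point. The pads swing forward as they close: fully open they stand 13 mm farther back than shut.
Start: joints at [-85.543, 16.404, 90.338, -0, 73.258, -8.594], TCP at [0.152, -0.658, 0.231] pointing down, gripper open.
Joint ranges: [-158.93, 158.93], [-51.34, 127.21], [12.03, 142.37], [-87.48, 267.48], [13.55, 161.25], [-162.69, 162.69]. Speed limits (degrees/s): [159.86, 159.86, 180, 180, 180, 180].

### API

Orientations are given as [roll, pitch, yaw] about the fixed x, y, z axes, in that order (R = Rz(yaw) Ry(pitch) Rx(roll)).
In Python, from rig import sense, read_camera, camera_info, sign_off, r gives the robot as it stands.
- The arm moves only by the tool servo_tool, never from a script. Its argument "series" is a list that holds one entry, the list of rows, each a list of 5 numbers: the shift along the tool's x, y, z in cm, then the turn about the tool's z in rad, then the finger opening in cm, from 0 to 8.54. In form: [[[tx, ty, tz, roll, claw], ...]]. A call has 1 to 8 rows; each row is the pose to reach, as a shift and turn from the pose commanded when the call began, along the tool's axes at that moment; what a row does not reach only later rows make up. A row lasts 1/12 s, in which the tool goes at most 41.7 mm and 7.16 degrees, less where a joint would pass 70% of its speed; a pose out of reach is approached as far as the arm can. A call with a gripper value outside its range is refused whole. The fingers move at their own pace and stop on an object; "newtons" is the grip in N (left out, the last holds). Time passes only in rows, so rows that repeat a pose let the fingers close. It gives the time, the measured TCP pose, the force, the opening and the grip force at its end, in the units of the state.
- sense(): the state, without advancing time (a new reading comes with each control period).
- read_camera(name): name is "scene" or "top" or "wrist"; returns the picture (384x512x3 uint8, blue, green, red); there is no depth.
- camera_info(name): a dict with "camera_matrix" (3x3 intrinsics, pixels), "rvec" (rotation vector, rad) and "tvec" (3), from world to camera coordinates, as OpenCV has them. Camera axes: x right, y down, z forward; pixel columns grow to the right and rows downward; lengths in m; the calibration is good to about 2 mm. A picture is of the moment at which its call begins: read the wrist's pose just before it. camera_info takes no time and is no camera call; for the wrist camera it gives the pose at the moment of the call.
- sign_off(): hands the job in; it is judged then, once.
The state is a dict: "time": time; "q": joint angles; "qd": joint speeds; "tau": joint torques, N m; "eef_pos": TCP position; "ee_rot": TCP orientation; "wrist_force": force on the tool from outside, world axes, zero at the start; "torque": the same for the moment, N m; "opening": opening from 0.0 (shut) to 1.0 (fully open); "grasp_force": force on a finger pad.
Only numpy, scipy, OpenCV 4.12 (cv2) and the standard library are available. Lean on these libraries where they do the work, as an engineer would, in place of code of your own. Each camera call takes 0.05 s, during which the arm holds its last target. There are 200 camera calls.

### The job

Take the steel slot gauge out of its dark stand and check the orange printed slide holder with it: push the blade down into the holder's slot until the gauge's shoulder sits on the holder, then draw it out again. Finish while holding the gauge still in the air about 15 cm in front of the document camera's lens, centred in its view, grip end up, with the yellow marked face square to the lens (tipped back as the camera looks down). Do not turn or shift the camera, and leave the jar, the dropper bottle and the beaker where they stand.

Things in the scene. Friction and masses are not known exactly. Their poses are not given: they have to be found in the camera images.
- slot_gauge: loose flat steel gauge, 122 mm tall, 0.08 kg, upright in its stand, shoulder on the stand's top. Origin: centre of the blade's lower end; z up to the grip, x through its thickness, y across its width. Blade z 0-45 mm, 5 (x) x 26 (y) mm, lowest 2 mm narrowed to 3 x 20; shoulder z 45-53, 14 x 44; marked plate z 53-87, 6 x 36
- gauge_grip (a point): point to pinch, 106 mm above the gauge's origin, gauge's axes: middle of its black top end, the grip, which spans z 86 to 122 mm of the gauge, 10 mm thick (x) and 26 mm wide (y); pinch it across its thickness from above
- marked_face (a point): centre of the gauge's marked face (yellow with black ticks; the other side is bare metal), at (-3, 0, 70) mm in the gauge's frame, gauge's axes; the face looks to the gauge's -x, at the start towards the robot within about 25 degrees
- gauge_stand: dark steel block 50 x 66 mm, 55 mm high, on a flat foot 72 x 88 mm; fixed. Origin at the centre of its underside, z up. In its top a slot, the same as in the holder, in which the gauge stands, the slot's long side along y
- slide_holder: orange plastic block 50 x 66 mm, 55 mm high, on a flat foot 72 x 88 mm; fixed. Origin at the centre of its underside, z up. It and the stand may have swapped places
- holder_slot (a point): centre of the mouth of the holder's slot, level with the holder's top, 55 mm above the worktop; holder's axes, z up. The slot is 9 mm wide along x, 29 mm along y, 49 mm deep, its edges chamfered by 3 mm; with the gauge home the blade's end lies 45 mm below this point. The gauge fits either way round
- document_camera: white document camera: foot plate 110 x 120 x 18 mm, an upright bar behind it and a small white head about 0.23 m up; fixed. Origin under the head's pivot; x is the horizontal direction in which it looks, across the worktop to the robot's right, z up
- camera_head (a joint): downward tilt of the camera's head, rad: 0 looks level, greater looks farther down; it starts between 0.1 and 0.4 and stays where it is by friction
- lens (a point): middle of the camera's front glass in a black ring 28 mm wide, 44 mm ahead of the head's pivot, itself 230 mm above the worktop. x points out along the view (tilts down with the head), y is level, z is up in the picture. A gauge shown rightly has its axes parallel to these, same way round, its marked face 150 mm out along x
- jar: bystander: small glass jar, red content, white cap, 42 mm wide, 55 mm high; origin at the centre of its underside
- bottle: bystander: amber dropper bottle with a black cap and a red teat, 32 mm wide, 98 mm high; origin at the centre of its underside
- beaker: bystander: glass beaker, 52 mm wide, 68 mm high; origin at the centre of its underside

How it is judged (in metres and radians):
On the way:
1. the gauge's blade is home in the holder's slot, shoulder on the holder (within 4 mm) (z of slot_gauge in the frame of holder_slot below -0.041 m and horizontal distance between slot_gauge and holder_slot below 0.008 m and angle between slot_gauge's own z axis and vertical below 0.15 rad), for 0.2 s.
At the end, for the whole second after the job is handed in: Gauge held still in the air, touching only the gripper; marked face 120 to 180 mm before the lens, within 20 mm of mid-view each way, yellow side to the lens, axes within 0.2 rad of the camera's, grip end up; lens moved under 6 mm, jar, bottle and beaker under 20 mm (contact force between the fingers and slot_gauge above 1 N and height (world z) of slot_gauge above 0.04 m and contact force between slot_gauge and slide_holder below 0.1 N and contact force between slot_gauge and gauge_stand below 0.1 N and contact force between slot_gauge and document_camera below 0.1 N and linear speed of slot_gauge below 0.02 m/s and x of marked_face in the frame of lens between 0.12 and 0.18 m and y of marked_face in the frame of lens between -0.02 and 0.02 m and z of marked_face in the frame of lens between -0.02 and 0.02 m and angle between the x axis of marked_face and the x axis of lens, either way round below 0.2 rad and angle between the z axis of marked_face and the z axis of lens, either way round below 0.2 rad and x of lens in the frame of slot_gauge below -0.08 m and angle between slot_gauge's own z axis and vertical below 0.9 rad and distance of lens from where it was at the start of the episode below 0.006 m and distance of each of jar, bottle, beaker from where it was at the start of the episode below 0.02 m); the arm keeps its last pose, push and grip.
It fails at once if the camera is pushed out of its place or tilt (10 mm at the lens) (distance of lens from where it was at the start of the episode above 0.01 m).
It fails at once if the jar, the bottle or the beaker is knocked away (30 mm) (distance of any of jar, bottle, beaker from where it was at the start of the episode above 0.03 m).
It also fails if it takes over 45 s, if anything falls off the work surface, if the arm or the gripper's body presses on something with over 40 N, if the wrist force passes 120 N, or if a joint passes its speed limit or range.

## Working session

There is one attempt and no reset: what is moved stays moved. The work goes in short steps, Python scripts to look and compute and a tool call to move; the robot and the scene stay as the last step left them, time stands still between calls to the robot, and variables do not carry over. Pictures are saved under pics/ and viewed, at most 10 in all, crops included, and the job is handed in when it is done.

Besides the shell and the picture viewer there is one more tool, called after "Request:" as name(argument=value, ...) on one line, values as JSON. servo_tool: Moves the arm, as the interface text tells. Its arguments: {"type":"object","properties":{"series":{"type":"array","items":{"type":"array","items":{"type":"array","items":{"type":"number"}}}},"newtons":{"type":"number"}},"required":["series"]}

```bash
mkdir -p pics; ls; python3 - <<'E'
from rig import *
import cv2
print(sense(), r.tcp_to_grasp)
for n in ("scene","top"):
    im=read_camera(n); cv2.imwrite(f"pics/{n}0.png",im); print(n,camera_info(n))
E
```

```text
pics
{'time': 0.0, 'q': array([-8.55443072e+01,  1.64568800e+01,  9.04238235e+01,  3.42325709e-04,
        7.32556573e+01, -8.59310251e+00]), 'qd': array([0.13523686, 0.04075329, 0.02986689, 0.04427838, 0.01173945,
       0.02784735]), 'tau': array([ 1.01068443e-03, -4.05981410e+01, -2.92623442e+01, -8.00848011e-05,
        5.82801760e-03, -2.34167587e-06]), 'eef_pos': array([ 0.15239549, -0.65690177,  0.22989753]), 'ee_rot': array([-1.79865219e+02, -2.06984017e-02,  1.30486719e+01]), 'wrist_force': array([-0.24590689, -0.07883986, -0.3396606 ]), 'torque': array([-0.04508527,  0.01079176,  0.00217769]), 'grasp_force': 0.0, 'opening': 0.9975554490274483} 0.0187
scene {'camera_matrix': array([[436.99719286,   0.        , 266.92973926],
       [  0.        , 436.99719286, 182.89494566],
       [  0.        ,   0.        ,   1.        ]]), 'rvec': array([ 2.03697947, -0.53175153,  0.29333483]), 'tvec': array([-0.45958157,  0.32397138,  1.29213747])}
top {'camera_matrix': array([[369.17975075,   0.        , 250.86504633],
       [  0.        , 369.17975075, 190.48328137],
       [  0.        ,   0.        ,   1.        ]]), 'rvec': array([ 2.10278844, -2.12200112,  0.20921997]), 'tvec': array([0.08316028, 0.61155141, 1.16848453])}
```

View pics/scene0.png

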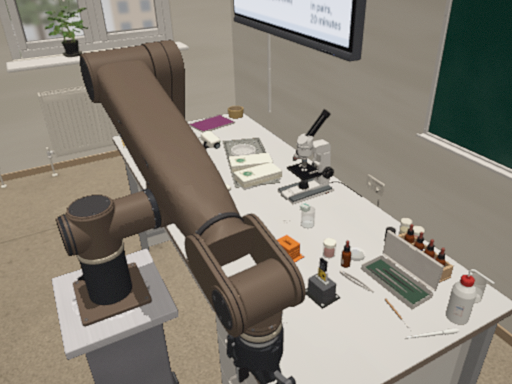

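View pics/top0.png

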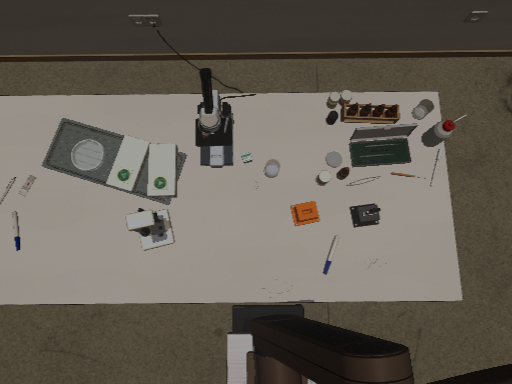

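The scene view shows the holder (orange, scene ~(287,247), top ~(305,213)), the stand with the gauge (scene ~(322,285), top ~(365,215)) and the document camera (top ~(152,228)). I'll enlarge these regions.

```bash
python3 - <<'E'
import cv2,numpy as np
t=cv2.imread("pics/top0.png");s=cv2.imread("pics/scene0.png")
f=lambda im,x,y,w,h:cv2.resize(im[y:y+h,x:x+w],(400,300),interpolation=cv2.INTER_CUBIC)
a=np.vstack([np.hstack([f(t,120,195,80,60),f(t,290,185,100,75)]),np.hstack([f(s,250,210,100,75),f(s,180,120,80,60)])])
cv2.imwrite("pics/crop1.png",a)
E
```

```text
(no output)
```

View pics/crop1.png

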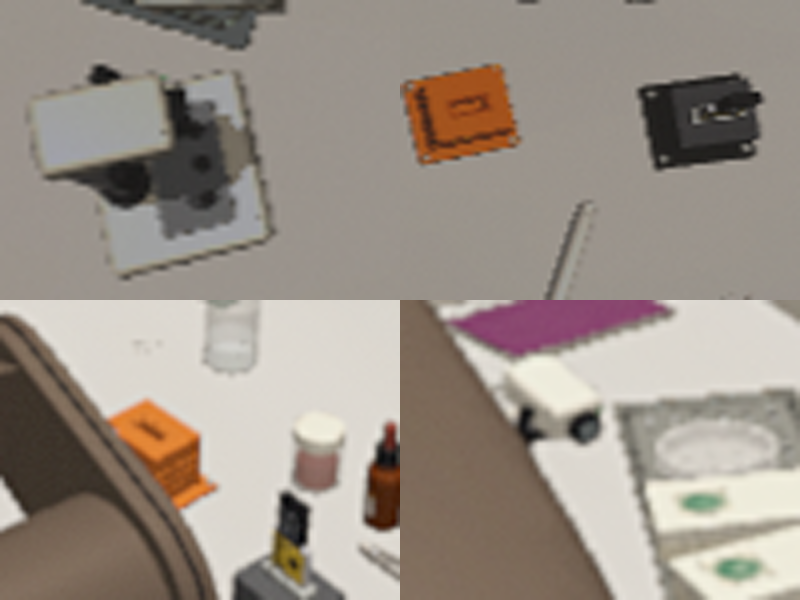

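The crops show: doc camera head ~top (140,220), foot corners visible, lens in scene at ~(217,145). The holder slot lies left of the stand, and the gauge's yellow face is towards the robot.

```bash
cat > h.py <<'E'
import numpy as np,cv2
from rig import *
def cam(n):
    c=camera_info(n); R=cv2.Rodrigues(np.array(c["rvec"],float))[0]; return c["camera_matrix"],R,np.array(c["tvec"],float).ravel()
def ray(c,uv):
    K,R,t=c; d=R.T@np.linalg.inv(K)@np.array([uv[0],uv[1],1.]); return -R.T@t,d/np.linalg.norm(d)
def plane(c,uv,z):
    o,d=ray(c,uv); return o+d*(z-o[2])/d[2]
def proj(c,P):
    K,R,t=c; p=K@(R@np.asarray(P,float)+t); return p[:2]/p[2]
def tri(obs):  # [(cam,uv),...]
    A=0;b=0;L=[ray(*o) for o in obs]
    for o,d in L: M=np.eye(3)-np.outer(d,d);A=A+M;b=b+M@o
    P=np.linalg.solve(A,b); return P,[np.linalg.norm((np.eye(3)-np.outer(d,d))@(P-o)) for o,d in L]
E
python3 - <<'E'
from h import *
np.set_printoptions(precision=4,suppress=True)
T=cam("top");S=cam("scene")
a=lambda x,y,s,ox,oy:(x/s+ox,y/s+oy)
def quad(name,pts,z):
    P=np.array([plane(T,p,z)[:2] for p in pts]); print(name,P.tolist() and P.mean(0),[np.round(np.linalg.norm(P[i]-P[i-1]),3) for i in range(4)],
      [np.round(np.degrees(np.arctan2(*(P[i]-P[i-1])[::-1])),1) for i in range(4)])
quad("holder",[a(x,y,4,290,185) for x,y in[(2,82),(100,66),(120,142),(20,162)]],.005)
quad("stand",[a(x,y,4,290,185) for x,y in[(240,88),(345,75),(358,155),(258,168)]],.005)
print("slot holder",plane(T,a(69,105,4,290,185),.055))
for p in [(235,70),(272,235),(120,275)]: print("foot",plane(T,a(*p,5,120,195),.018))
for p in [(30,97),(158,75),(173,150),(45,178)]: print("head",plane(T,a(*p,5,120,195),.25))
l=plane(T,a(165,112,5,120,195),.22);print("lens~",l,proj(S,l),tri([(S,(217,145)),(T,a(165,112,5,120,195))]))
print("gauge top",plane(T,a(345,100,4,290,185),.132))
for n,p,h in(("jar",(325,177),.055),("bot",(343,173),.09),("beaker",(272,167),.068)):print(n,plane(T,p,h))
E
```

```text
holder [ 0.5424 -0.1085] [np.float64(0.071), np.float64(0.086), np.float64(0.068), np.float64(0.088)] [np.float64(10.9), np.float64(-81.2), np.float64(-167.9), np.float64(100.8)]
stand [ 0.5331 -0.3141] [np.float64(0.07), np.float64(0.092), np.float64(0.07), np.float64(0.087)] [np.float64(9.1), np.float64(-83.4), np.float64(-175.2), np.float64(96.8)]
slot holder [ 0.5418 -0.1086  0.055 ]
foot [0.5594 0.3657 0.018 ]
foot [0.447  0.3366 0.018 ]
foot [0.4212 0.4377 0.018 ]
head [0.5091 0.425  0.25  ]
head [0.5208 0.3542 0.25  ]
head [0.4788 0.3439 0.25  ]
head [0.464 0.414 0.25 ]
lens~ [0.504  0.3575 0.22  ] [216.1087 144.4601] (array([0.5059, 0.3578, 0.217 ]), [np.float64(0.0015710789192221065), np.float64(0.001571078919222048)])
gauge top [ 0.5324 -0.3111  0.132 ]
jar [ 0.6578 -0.173   0.055 ]
bot [ 0.6623 -0.2257  0.09  ]
beaker [0.691  0.0058 0.068 ]
```

Request:
servo_tool(series=[[[5.6,-3.2,-2,-0.12,8.5],[11.2,-6.3,-2,-0.24,8.5],[16.8,-9.5,-2,-0.36,8.5],[22.4,-12.6,-2,-0.48,8.5],[28,-15.8,-2,-0.6,8.5],[33.6,-18.9,-2,-0.72,8.5],[39.2,-22.1,-2,-0.84,8.5],[44.8,-25.2,-2,-0.98,8.5]]])

```text
time: 0.77
eef_pos: [0.3979, -0.4321, 0.2502]
ee_rot: [-180.0, -0.0, 68.7]
wrist_force: [-1.0, 0.1, 0.1]
opening: 0.993
grasp_force: 0.0
```

```bash
cat >> h.py <<'E'
def togo(P,yaw,grasp=False):
    s=sense(); R=cv2.Rodrigues(np.zeros(3))[0]
    from scipy.spatial.transform import Rotation as Ro
    R=Ro.from_euler("xyz",s["ee_rot"],degrees=True).as_matrix()
    y=s["ee_rot"][2]; d=R.T@(np.array(P)-s["eef_pos"])
    print("t",s["time"],"pos",s["eef_pos"].round(4),"rot",s["ee_rot"].round(2),"q6",s["q"][5].round(1),"GO cm",(d*100).round(2),"roll",np.round(-np.radians((yaw-y+180)%360-180),3))
E
python3 -c "
from h import *
togo((.532,-.311,.25),187.5)"
```

```text
t 0.7667 pos [ 0.3979 -0.4321  0.2502] rot [-1.7997e+02 -3.0000e-02  6.8670e+01] q6 -35.9 GO cm [16.16  8.09  0.03] roll -2.074
```

Request:
servo_tool(series=[[[4,2,0,-0.12,8.5],[8,4,0,-0.24,8.5],[12,6,0,-0.36,8.5],[16.2,8.1,0,-0.48,8.5],[16.2,8.1,0,-0.6,8.5],[16.2,8.1,0,-0.72,8.5],[16.2,8.1,0,-0.84,8.5],[16.2,8.1,0,-0.97,8.5]]])

```text
time: 1.43
eef_pos: [0.5322, -0.3124, 0.2499]
ee_rot: [-180.0, -0.1, 124.1]
wrist_force: [-0.6, -0.3, 0.3]
opening: 0.995
grasp_force: 0.0
```

Request:
servo_tool(series=[[[0,0,0,-0.12,7],[0,0,0,-0.24,6],[0,0,0,-0.36,6],[0,0,0,-0.48,6],[0,0,0,-0.6,6],[0,0,0,-0.72,6],[0,0,0,-0.84,6],[0,0,0,-0.97,6]]])

```text
time: 2.1
eef_pos: [0.5317, -0.3131, 0.25]
ee_rot: [180.0, -0.1, 179.3]
wrist_force: [-0.1, 0.0, -0.2]
opening: 0.702
grasp_force: 0.0
```

```bash
python3 -c "
from h import *
togo((.532,-.311,.25),187.5)
W=cam('wrist');im=read_camera('wrist');cv2.imwrite('pics/w1.png',im)
print(-W[1].T@W[2],W[1][2],W[0][0,0]); print(proj(W,(.532,-.311,.132)),proj(W,(.532,-.311,.055)))
cv2.imwrite('pics/s1.png',read_camera('scene'))
np.savez('pics/w1.npz',*W)"
```

```text
t 2.1 pos [ 0.5317 -0.3131  0.25  ] rot [ 1.7995e+02 -6.0000e-02  1.7927e+02] q6 -129.2 GO cm [-0.03  0.21 -0.  ] roll -0.144
[ 0.46517914 -0.31216035  0.39205378] [ 0.26247146 -0.00323733 -0.96493433] 345.4732737563801
[258.03202442 186.52514972] [257.44636566 167.21558648]
```

View pics/w1.png

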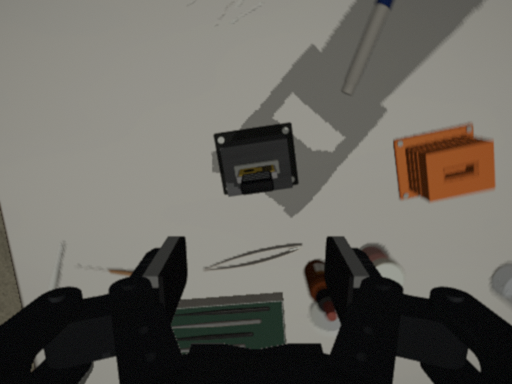

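The wrist view shows the stand at (258,160) with the grip top near (257,184), and the holder at right with its slot at (461,171). I'll enlarge both.

```bash
python3 -c "
import cv2,numpy as np
w=cv2.imread('pics/w1.png')
f=lambda x,y,w_,h:cv2.resize(w[y:y+h,x:x+w_],(400,300),interpolation=cv2.INTER_CUBIC)
a=np.hstack([f(210,120,100,75),f(390,120,110,82)])
s=cv2.imread('pics/s1.png');f2=cv2.resize(s[120:165,180:260],(800,450)[:2],interpolation=cv2.INTER_CUBIC)
cv2.imwrite('pics/crop2.png',np.vstack([a,f2[:300]]))
"
```

```text
(no output)
```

View pics/crop2.png

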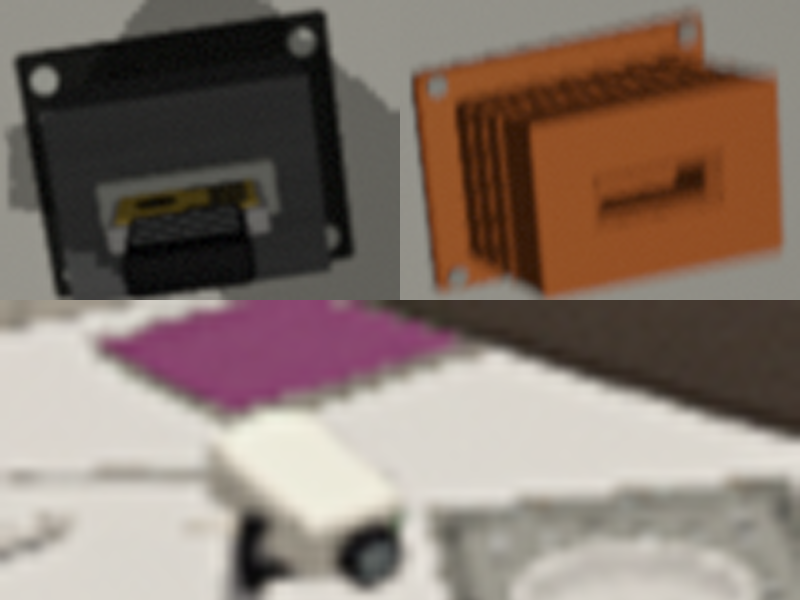

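```bash
python3 - <<'E'
from h import *
W=tuple(np.load('pics/w1.npz').values())
a=lambda x,y:(x/4+210,y/4+120)
b=lambda x,y:((x-400)/3.636+390,y/3.636+120)
yaw=lambda P,Q:np.degrees(np.arctan2(*(P-Q)[1::-1]))-90
L=plane(W,a(97,185),.063);Q=plane(W,a(275,160),.063);m=(L+Q)/2;print("shoulder",L,Q,np.linalg.norm(L-Q),yaw(Q,L))
y=np.radians(yaw(Q,L));print("gauge xy from shoulder",m+.007*np.array([np.cos(y),np.sin(y),0]))
print("grip top",plane(W,a(190,267),.132), yaw(plane(W,a(255,243),.132),plane(W,a(125,250),.132)))
for c in [(43,80),(302,40)]:print("bolt",plane(W,a(*c),.008))
h=[plane(W,b(*c),.055) for c in [(532,122),(778,72),(782,248),(545,295)]];print("holder top",np.array(h),np.mean(h,0),yaw(h[1],h[0]),yaw(h[2],h[3]))
print("slot",plane(W,b(658,186),.055),yaw(plane(W,b(722,150),.055),plane(W,b(595,178),.055)))
B=[plane(W,b(*c),.008) for c in [(438,85),(688,32)]];print(yaw(B[1],B[0]))
B=[plane(W,a(*c),.008) for c in [(43,80),(302,40)]];print(yaw(B[1],B[0]))
togo(m+.007*np.array([np.cos(y),np.sin(y),0])+[0,0,.102-.063],yaw(Q,L)+180)
E
```

```text
shoulder [ 0.52914876 -0.33346471  0.063     ] [ 0.52363389 -0.29042013  0.063     ] 0.04339642491108044 7.30096702472737
gauge xy from shoulder [ 0.53333457 -0.31105285  0.063     ]
grip top [ 0.5321746  -0.31141564  0.132     ] 2.365091606990262
bolt [ 0.51010645 -0.35108266  0.008     ]
bolt [ 0.50016129 -0.27949337  0.008     ]
holder top [[ 0.52068276 -0.14502472  0.055     ]
 [ 0.50813156 -0.08082069  0.055     ]
 [ 0.55689657 -0.07157516  0.055     ]
 [ 0.56961377 -0.13572695  0.055     ]] [ 0.53883116 -0.10828688  0.055     ] 11.06121564715258 11.21272302793281
slot [ 0.53882933 -0.1084813   0.055     ] 12.252630030013464
11.425713715556512
7.908895066797072
t 2.2 pos [ 0.5317 -0.3131  0.25  ] rot [ 1.7996e+02 -5.0000e-02  1.7891e+02] q6 -128.8 GO cm [-0.17  0.2  14.8 ] roll -0.146
```

Request:
servo_tool(series=[[[-0.2,0.2,0,-0.12,5.5],[-0.2,0.2,3,-0.146,5.5],[-0.2,0.2,6,-0.146,5.5],[-0.2,0.2,9,-0.146,5.5],[-0.2,0.2,12,-0.146,5.5],[-0.2,0.2,14,-0.146,5.5],[-0.2,0.2,14.8,-0.146,5.5],[-0.2,0.2,14.8,-0.146,5.5]]], newtons=50)

```text
time: 2.87
eef_pos: [0.5325, -0.3101, 0.0996]
ee_rot: [179.8, -0.2, -172.8]
wrist_force: [-0.4, -0.1, 0.1]
opening: 0.646
grasp_force: 0.0
```

Request:
servo_tool(series=[[[0,0,0,0,3],[0,0,0,0,2],[0,0,0,0,1.5],[0,0,0,0,1.5],[0,0,0,0,1.5],[0,0,0,0,1.5]]], newtons=50)

```text
time: 3.37
eef_pos: [0.5353, -0.3123, 0.1051]
ee_rot: [-179.8, 0.2, -172.7]
wrist_force: [-0.8, 1.1, 5.6]
opening: 0.291
grasp_force: 49.8
```

Request:
servo_tool(series=[[[0,0,-1,0,1.5],[0,0,-2.5,0,1.5],[0,0,-4,0,1.5],[0,0,-6,0,1.5],[0,0,-8,0,1.5],[0,0,-9,0,1.5],[0,0,-9,0,1.5]]])

```text
time: 3.95
eef_pos: [0.5352, -0.3123, 0.1961]
ee_rot: [-179.8, 0.2, -172.7]
wrist_force: [0.8, -0.1, -0.3]
opening: 0.292
grasp_force: 49.5
```

```bash
python3 -c "
from h import *
togo((.539,-.1085,.195),191.2)"
```

```text
t 3.95 pos [ 0.5352 -0.3123  0.1961] rot [-179.77    0.22 -172.71] q6 -136.9 GO cm [-2.96 20.17  0.04] roll -0.068
```

Request:
servo_tool(series=[[[-0.5,3.4,0,-0.02,1.5],[-1,6.8,0,-0.04,1.5],[-1.5,10.2,0,-0.068,1.5],[-2,13.6,0,-0.068,1.5],[-2.5,17,0,-0.068,1.5],[-2.8,19.2,0,-0.068,1.5],[-2.96,20.2,0,-0.068,1.5],[-2.96,20.2,0,-0.068,1.5]]])

```text
time: 4.62
eef_pos: [0.537, -0.1052, 0.1914]
ee_rot: [179.9, -0.1, -168.6]
wrist_force: [1.1, -1.1, -0.7]
opening: 0.292
grasp_force: 49.6
```

```bash
python3 -c "
from h import *
togo((.539,-.1085,.195),191.2)
W=cam('wrist');im=read_camera('wrist');cv2.imwrite('pics/w2.png',im);np.savez('pics/w2.npz',*W)
s=read_camera('scene');cv2.imwrite('pics/s2.png',s)
p=proj(W,(.539,-.1085,.1)).astype(int);q=proj(cam('scene'),(.539,-.1085,.1)).astype(int);print(p,q)
y,x=max(0,p[1]-110),p[0]-110
A=cv2.resize(im[60:260,160:360],(500,500));B=cv2.resize(s[q[1]-30:q[1]+30,q[0]-18:q[0]+18],(300,500))
cv2.imwrite('pics/c2.png',np.hstack([A,B]))"
```

```text
t 4.6167 pos [ 0.537  -0.1052  0.1914] rot [ 1.7992e+02 -1.1000e-01 -1.6865e+02] q6 -123.1 GO cm [-0.13 -0.36 -0.36] roll 0.003
[250 197] [287 230]
```

View pics/c2.png

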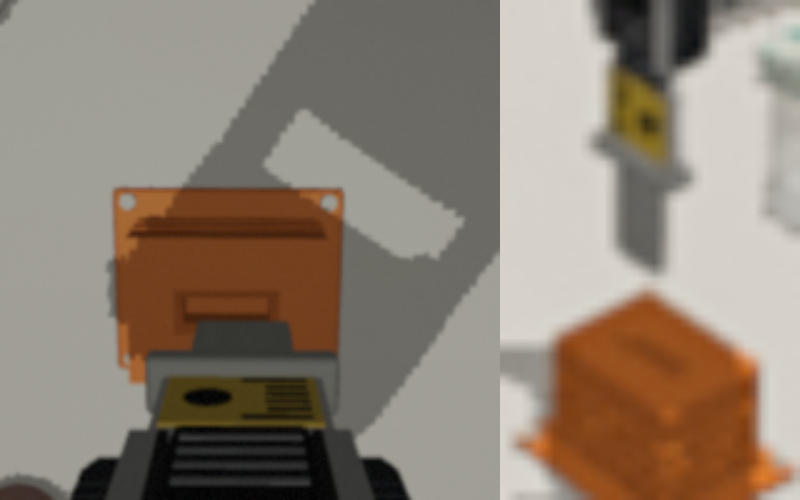

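```bash
python3 - <<'E'
from h import *
W=tuple(np.load('pics/w2.npz').values()); a=lambda x,y:(x/2.5+160,y/2.5+60)
print("slot out", plane(W,a(227,311),.055),"inner",plane(W,a(227,308),.052))
for c in [(175,290),(278,290),(278,240)]:print(plane(W,a(*c),.055))
for z in(.094,.097,.1):print("tip front",plane(W,a(245,321),z))
L,Q=plane(W,a(148,353),.148),plane(W,a(337,353),.148);print("shoulder",L,Q,np.linalg.norm(L-Q),(L+Q)/2)
for z in(.144,.148,.15,.152):
  L,Q=plane(W,a(148,353),z),plane(W,a(337,353),z);print(z,np.linalg.norm(L-Q),(L+Q)/2)
S=cam("scene");q=proj(S,(.539,-.1085,.1)).astype(int)
print("tip ", tri([(S,(q[0]-18+(640-500)*.12,q[1]-30+268*.12)),(W,a(245,321))]))
print("scene slot",plane(S,(q[0]-18+(650-500)*.12,q[1]-30+350*.12),.055))
togo((.539,-.1085,.195),191.2)
E
```

```text
slot out [ 0.54077951 -0.10822094  0.055     ] inner [ 0.54050257 -0.10831261  0.052     ]
[ 0.53712466 -0.12643011  0.055     ]
[ 0.53047666 -0.09308001  0.055     ]
[ 0.51419514 -0.09653067  0.055     ]
tip front [ 0.53303559 -0.10399243  0.094     ]
tip front [ 0.53227083 -0.10417063  0.097     ]
tip front [ 0.53150606 -0.10434883  0.1       ]
shoulder [ 0.53079507 -0.12707178  0.148     ] [ 0.52250958 -0.08549277  0.148     ] 0.04239650168791233 [ 0.52665233 -0.10628227  0.148     ]
0.144 0.04331040876048572 [ 0.52783115 -0.10602489  0.144     ]
0.148 0.04239650168791233 [ 0.52665233 -0.10628227  0.148     ]
0.15 0.04193954815162564 [ 0.52606291 -0.10641096  0.15      ]
0.152 0.041482594615338944 [ 0.5254735  -0.10653965  0.152     ]
tip  (array([ 0.53531184, -0.10437057,  0.09089686]), [np.float64(0.001552616532422963), np.float64(0.0015526165324231587)])
scene slot [ 0.53846405 -0.11026956  0.055     ]
t 4.7167 pos [ 0.5376 -0.1077  0.192 ] rot [-1.7999e+02 -6.0000e-02 -1.6879e+02] q6 -123.1 GO cm [-0.13 -0.1  -0.3 ] roll 0.0
```

Request:
servo_tool(series=[[[-0.2,-0.1,0.6,0,1.5],[-0.4,-0.25,1.5,0,1.5],[-0.48,-0.28,2.5,0,1.5],[-0.48,-0.28,2.5,0,1.5],[-0.48,-0.28,2.5,0,1.5],[-0.48,-0.28,2.5,0,1.5]]])

```text
time: 5.22
eef_pos: [0.5429, -0.1094, 0.1672]
ee_rot: [180.0, -0.0, -168.8]
wrist_force: [-0.1, -0.3, -1.5]
opening: 0.296
grasp_force: 49.6
```

```bash
python3 -c "
from h import *
togo((.5428,-.1095,.167),191.2)
W=cam('wrist');im=read_camera('wrist');np.savez('pics/w3.npz',*W)
s=read_camera('scene')
togo((.5428,-.1095,.167),191.2)
q=proj(cam('scene'),(.539,-.1085,.07)).astype(int);print(q)
A=cv2.resize(im[130:230,210:310],(500,500),interpolation=cv2.INTER_CUBIC);B=cv2.resize(s[q[1]-30:q[1]+30,q[0]-18:q[0]+18],(300,500),interpolation=cv2.INTER_CUBIC)
cv2.imwrite('pics/c3.png',np.hstack([A,B]))"
```

```text
t 5.2167 pos [ 0.5429 -0.1094  0.1672] rot [ 1.7998e+02 -4.0000e-02 -1.6885e+02] q6 -123.0 GO cm [ 0.01 -0.01  0.02] roll -0.001
t 5.3167 pos [ 0.5433 -0.1093  0.168 ] rot [-1.7998e+02  3.0000e-02 -1.6883e+02] q6 -123.0 GO cm [ 0.05 -0.01  0.1 ] roll -0.0
[286 237]
```

View pics/c3.png

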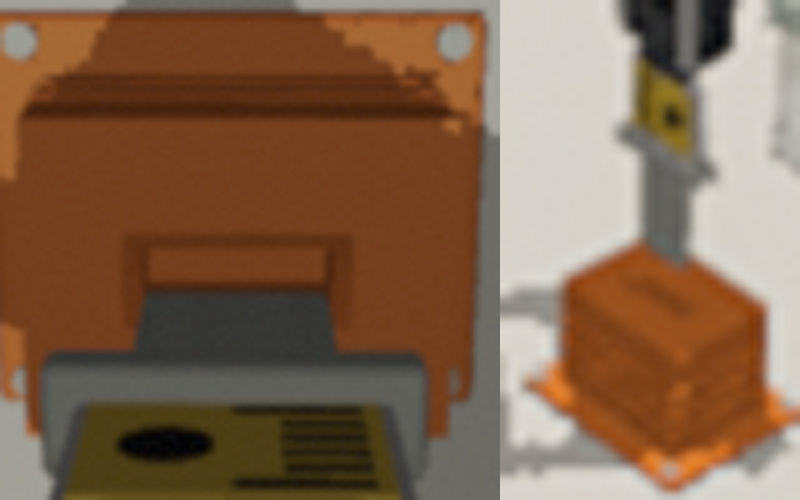

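```bash
python3 - <<'E'
from h import *
W=tuple(np.load('pics/w3.npz').values()); a=lambda x,y:(x/5+210,y/5+130)
y=np.radians(11.2);u=np.array([np.cos(y),np.sin(y),0])
s=plane(W,a(239,238),.055);print("slot centre",s+u*.0075)
for z in(.068,.072,.076):print("tip centre",plane(W,a(236.5,290),z)+u*.0025, (plane(W,a(236.5,290),z)+u*.0025-s-u*.0075)@np.c_[u,[-u[1],u[0],0]])
t=[plane(W,a(x,112),.055) for x in(22,470)];print("holder top front edge mid + 25", (t[0]+t[1])/2+u*.025)
E
```

```text
slot centre [ 0.54194218 -0.10771246  0.055     ]
tip centre [ 0.54174494 -0.10820478  0.068     ] [-0.0002891  -0.00044463]
tip centre [ 0.54072196 -0.10842682  0.072     ] [-0.00133573 -0.00046375]
tip centre [ 0.53969898 -0.10864887  0.076     ] [-0.00238236 -0.00048287]
holder top front edge mid + 25 [ 0.54014923 -0.1070067   0.055     ]
```

Request:
servo_tool(series=[[[0,0,1,0,1.5],[0,0,2,0,1.5],[0,0,3,0,1.5],[0,0,4,0,1.5],[0,0,5,0,1.5],[0,0,5.6,0,1.5],[0,0,5.9,0,1.5],[0,0,5.9,0,1.5]]])

```text
time: 5.98
eef_pos: [0.5424, -0.1088, 0.1074]
ee_rot: [179.9, -0.1, -168.8]
wrist_force: [0.8, -0.9, -1.6]
opening: 0.295
grasp_force: 49.6
```

Request:
servo_tool(series=[[[0,0,0.2,0,1.5],[0,0,0.4,0,1.5],[0,0,0.5,0,1.5],[0,0,0.6,0,1.5]]])

```text
time: 6.32
eef_pos: [0.544, -0.1092, 0.1051]
ee_rot: [-180.0, 0.1, -168.8]
wrist_force: [-3.4, 2.1, 11.1]
opening: 0.293
grasp_force: 51.0
```

Request:
servo_tool(series=[[[0,0,0.15,0,1.5],[0,0,0.15,0,1.5],[0,0,0.15,0,1.5],[0,0,0.15,0,1.5],[0,0,0.15,0,1.5]]])

```text
time: 6.73
eef_pos: [0.5442, -0.1092, 0.1051]
ee_rot: [-180.0, 0.1, -168.8]
wrist_force: [-5.3, 3.0, 12.7]
opening: 0.291
grasp_force: 51.3
```

```bash
python3 -c "
from h import *
S=cam('scene');s=read_camera('scene');im=read_camera('wrist')
togo((.5428,-.1095,.167),191.2);print(sense()['wrist_force'])
A=cv2.resize(s[205:265,265:315],(400,480),interpolation=cv2.INTER_CUBIC)
B=cv2.resize(im[130:230,210:293],(400,480),interpolation=cv2.INTER_CUBIC)
cv2.imwrite('pics/c4.png',np.hstack([A,B]))"
```

```text
t 6.8333 pos [ 0.5442 -0.1092  0.1051] rot [-1.7996e+02  9.0000e-02 -1.6881e+02] q6 -123.0 GO cm [ 0.13 -0.01 -6.19] roll -0.0
[-4.63402429  2.76020093 13.26706331]
```

View pics/c4.png

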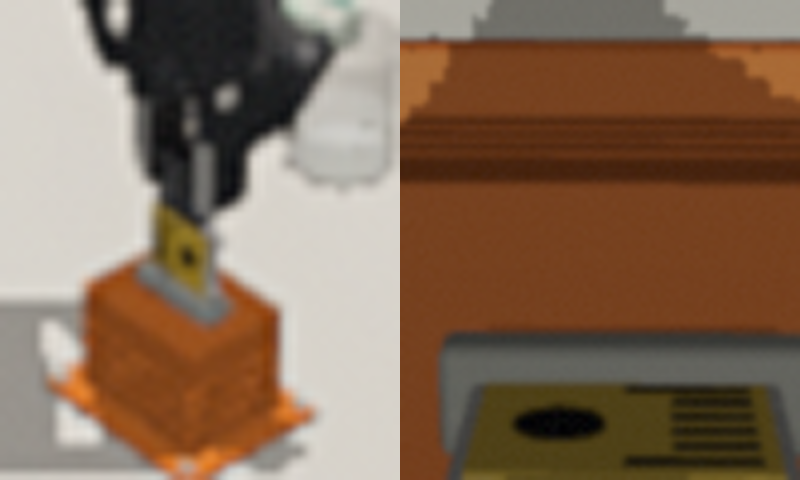

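Shoulder sits flat on the holder's top (scene crop (185,290)), with 13 N contact force: home. Draw out and go up to view the document camera.

Request:
servo_tool(series=[[[0,0,-1,0,1.5],[0,0,-3,0,1.5],[0,0,-6,0,1.5],[0,0,-10,0,1.5],[0,0,-14,0,1.5],[0,0,-18,0,1.5],[0,0,-22,0,1.5],[0,0,-25.5,0,1.5]]])

```text
time: 7.5
eef_pos: [0.543, -0.1091, 0.3598]
ee_rot: [-179.9, 0.2, -168.8]
wrist_force: [0.9, 0.2, -1.4]
opening: 0.291
grasp_force: 49.6
```

```bash
python3 -c "
from h import *
togo((.47,.19,.36),191.2)"
```

```text
t 7.5 pos [ 0.543  -0.1091  0.3598] rot [-1.7989e+02  1.6000e-01 -1.6881e+02] q6 -123.0 GO cm [ 1.36 30.75 -0.08] roll -0.0
```

Request:
servo_tool(series=[[[0.2,4,0,0,1.5],[0.4,8,0,0,1.5],[0.6,12,0,0,1.5],[0.8,16,0,0,1.5],[1,20,0,0,1.5],[1.2,24,0,0,1.5],[1.4,28,0,0,1.5],[1.4,30.5,0,0,1.5]]])

```text
time: 8.17
eef_pos: [0.4686, 0.1904, 0.3568]
ee_rot: [179.9, 0.1, -168.7]
wrist_force: [-0.5, -0.7, -0.1]
opening: 0.289
grasp_force: 49.6
```

Request:
servo_tool(series=[[[0,0,0,0,1.5],[0,0,0,0,1.5]]])

```text
time: 8.33
eef_pos: [0.4696, 0.1886, 0.3565]
ee_rot: [-180.0, 0.0, -168.6]
wrist_force: [-0.8, -0.6, -1.6]
opening: 0.294
grasp_force: 49.7
```

```bash
python3 -c "
from h import *
togo((.47,.19,.36),191.2)
W=cam('wrist');im=read_camera('wrist');np.savez('pics/w5.npz',*W);cv2.imwrite('pics/w5.png',im)
s=read_camera('scene');cv2.imwrite('pics/s5.png',s)
p=proj(W,(.504,.357,.217));print(p,proj(cam('scene'),(.504,.357,.217)))
x=int(min(p[0]-40,512-100));y=int(p[1]-50);print(x,y)
A=cv2.resize(im[y:y+100,x:x+100],(500,500),interpolation=cv2.INTER_CUBIC)
B=cv2.resize(s[120:170,190:220],(300,500),interpolation=cv2.INTER_CUBIC)
cv2.imwrite('pics/c5.png',np.hstack([A,B]))"
```

```text
t 8.3333 pos [0.4696 0.1886 0.3565] rot [-1.7997e+02  4.0000e-02 -1.6864e+02] q6 -91.0 GO cm [-0.07  0.13 -0.35] roll 0.003
[434.13575131 252.75200036] [216.20571459 145.22592831]
394 202
```

View pics/c5.png

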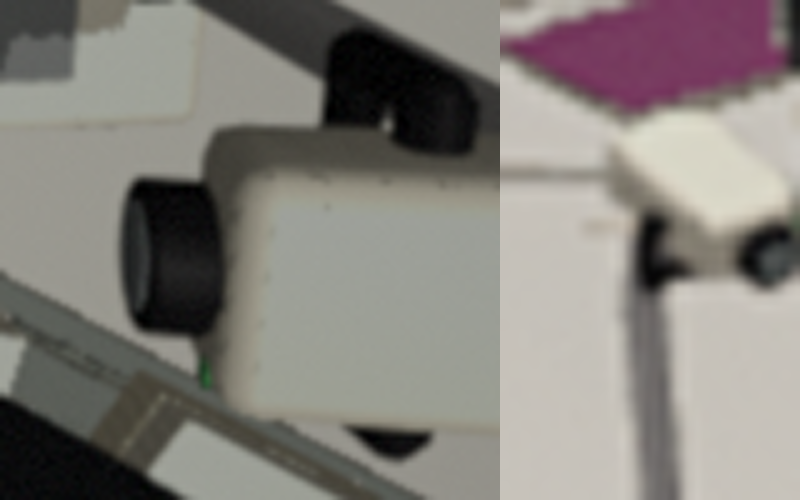

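Request:
servo_tool(series=[[[-3.5,-0.7,0,0,1.5],[-7,-1.4,0,0,1.5],[-10.5,-2.1,0,0,1.5],[-14,-2.8,0,0,1.5],[-14,-2.8,0,0,1.5],[-14,-2.8,0,0,1.5]]])

```text
time: 8.93
eef_pos: [0.6144, 0.1849, 0.3535]
ee_rot: [-180.0, -0.3, -169.0]
wrist_force: [0.5, -2.0, -0.7]
opening: 0.288
grasp_force: 49.7
```

```bash
python3 - <<'E'
from h import *
togo((.47,.19,.36),191.2)
W6=cam('wrist');im6=read_camera('wrist');np.savez('pics/w6.npz',*W6);cv2.imwrite('pics/w6.png',im6)
W5=tuple(np.load('pics/w5.npz').values());im5=cv2.imread('pics/w5.png')
for W,im in((W5,im5),(W6,im6)):
    p=proj(W,(.5,.352,.217)).astype(int)
    g=im.max(2); x0,y0=p[0]-35,p[1]-30; m=(g[y0:y0+60,x0:x0+70]<60).astype(np.uint8)
    n,l,s,c=cv2.connectedComponentsWithStats(m); print(p)
    for i in range(1,n):
        if s[i,4]>60: print("blob",s[i]+[x0,y0,0,0,0],c[i]+[x0,y0])
print(np.array([''.join('%4d'%v for v in r) for r in im6.max(2)[y0+5:y0+55:2,x0+5:x0+65:2]]).tolist().__str__().replace(',','\n'))
E
```

```text
t 8.9333 pos [0.6144 0.1849 0.3535] rot [-180.     -0.25 -169.01] q6 -93.3 GO cm [14.08  3.25 -0.58] roll -0.004
[430 247]
blob [458 217   7  11  67] [461.44776119 222.07462687]
blob [419 238  20  32 577] [428.60485269 252.93934142]
[497  78]
blob [ 462   62   50   41 1370] [489.3189781   83.19051095]
[' 159 160 159 159 160 157 148 150 150 150 150 149 149 148 149 148 148 148 148 145 107  73  61'
 ' 159 160 159 160 159 157 149 150 150 150 149 150 150 149 148 149 149 149 149 107  60  60  60'
 ' 161 160 159 160 160 156 149 150 150 149 150 150 150 149 149 150 148 150 140  70  61  61  60'
 ' 159 160 160 159 159 155 149 150 150 150 150 150 150 149 149 149 150 149 112  61  61  62  62'
 ' 160 159 160 160 160 154 150 150 149 150 150 149 150 150 150 150 150 149  95  62  62  62  61'
 ' 160 159 160 160 160 153 150 151 150 151 150 150 143 140 139 134 129 116  62  48  53  61  62'
 ' 161 160 160 160 160 152 151 151 151 151 150  99  47  27  23  15  16  13  10  10  12  41  61'
 ' 161 161 161 160 160 150 150 151 151 150  99   7   1  10  11   4  13  16  10  11  11  19  54'
 ' 161 161 161 160 159 150 15
[... 903 characters left out ...]
20  19  19  17  21  22  47'
 '  54  53  54  54  55  53  53  38  37  40  38  44  47   5  17  19  19  19  18  18  18  30  78'
 '  53  55  55  51  54  54  55  34  36  36  37  50  26   7  13  21  16  14  16  17  15  49  82'
 '  37  38  35  39 110 124 125  84  34  36  41  46   5   9  12  17  10  16  15  15  19  61  86'
 '   8  11  33 113 152 154 154 121  31  37  41  17   9  10  12  11  11  13  15  11  36  67  81'
 '  33  75 141 157 152 152 152 139  28  17  10   5   9   8  11  13  12  11  14  24  59  67  76'
 ' 127 158 163 156 152 153 153 151  97  12   5   6  11   8   8  10  11  13  18  56  64  72  93'
 ' 163 162 162 154 152 153 154 154 148  99  68  72  78  85  88  76  38  51  61  63  62  77  98']
```

```bash
python3 - <<'E'
from h import *
np.set_printoptions(precision=4,suppress=True)
W5=tuple(np.load('pics/w5.npz').values());W6=tuple(np.load('pics/w6.npz').values());S=cam("scene")
o=[(W5,(421.6,253.2)),(W6,(486.8,83))]
print(-W5[1].T@W5[2],-W6[1].T@W6[2])
print(tri(o)); P=tri(o+[(S,(217.3,145.2))]);print(P); print(proj(S,tri(o)[0]))
# head axis candidates in w5: barrel base centre, head top front/back edges
a=lambda x,y:(x/5+394,y/5+202)
c=P[0]
for yaw in(-75,-77.5,-80):
  for t in(.1,.2,.3,.4):
    y=np.radians(yaw);d=np.array([np.cos(y)*np.cos(t),np.sin(y)*np.cos(t),-np.sin(t)])
    q=proj(W5,c-d*.014); print(yaw,t,"barrel base px in crop",((q-[394,202])*5).round(0),"pivot z",(c-.044*d)[2].round(4))
E
```

```text
[0.4041 0.1757 0.4985] [0.5496 0.1726 0.4959]
(array([0.505 , 0.3432, 0.2211]), [np.float64(0.00044361868417209984), np.float64(0.0004436186841719998)])
(array([0.5043, 0.343 , 0.2222]), [np.float64(0.00034418254176417015), np.float64(0.001171101637725151), np.float64(0.0013747592952530199)])
[217.815  145.5115]
-75 0.1 barrel base px in crop [223. 253.] pivot z 0.2266
-75 0.2 barrel base px in crop [226. 256.] pivot z 0.231
-75 0.3 barrel base px in crop [228. 260.] pivot z 0.2352
-75 0.4 barrel base px in crop [229. 263.] pivot z 0.2394
-77.5 0.1 barrel base px in crop [223. 256.] pivot z 0.2266
-77.5 0.2 barrel base px in crop [225. 260.] pivot z 0.231
-77.5 0.3 barrel base px in crop [228. 263.] pivot z 0.2352
-77.5 0.4 barrel base px in crop [229. 266.] pivot z 0.2394
-80 0.1 barrel base px in crop [222. 259.] pivot z 0.2266
-80 0.2 barrel base px in crop [225. 263.] pivot z 0.231
-80 0.3 barrel base px in crop [227. 266.] pivot z 0.2352
-80 0.4 barrel base px in crop [228. 270.] pivot z 0.2394
```

```bash
python3 -c "
from h import *
togo((.5428,-.1095,.22),191.2)"
```

```text
t 8.9833 pos [0.6135 0.1855 0.3549] rot [ 1.8000e+02 -1.5000e-01 -1.6896e+02] q6 -93.3 GO cm [ 12.55 -27.6   13.52] roll -0.003
```

Request:
servo_tool(series=[[[1.5,-3.4,1.4,0,1.5],[3,-6.8,2.8,0,1.5],[4.6,-10.2,4.2,0,1.5],[6.1,-13.6,5.6,0,1.5],[7.7,-17,7,0,1.5],[9.2,-20.4,8.4,0,1.5],[10.8,-23.8,10,0,1.5],[12.5,-27.6,12,0,1.5]]])

```text
time: 9.65
eef_pos: [0.5434, -0.1055, 0.2397]
ee_rot: [-179.9, 0.2, -168.8]
wrist_force: [0.8, 0.4, -0.3]
opening: 0.293
grasp_force: 49.7
```

Request:
servo_tool(series=[[[0,0,1,0,1.5],[0,0,1.5,0,1.5],[0,0,1.5,0,1.5]]])

```text
time: 9.9
eef_pos: [0.5435, -0.1036, 0.2226]
ee_rot: [179.9, -0.0, -168.9]
wrist_force: [-0.0, -0.0, -1.4]
opening: 0.293
grasp_force: 49.8
```

```bash
python3 -c "
from h import *
togo((.5428,-.1095,.167),191.2)"
```

```text
t 9.9 pos [ 0.5435 -0.1036  0.2226] rot [ 1.7993e+02 -5.0000e-02 -1.6888e+02] q6 -122.4 GO cm [ 0.18 -0.58  5.56] roll -0.001
```

Request:
servo_tool(series=[[[0.1,-0.5,2,0,1.5],[0.1,-0.5,4,0,1.5],[0.1,-0.5,5.5,0,1.5],[0.1,-0.5,5.5,0,1.5],[0.1,-0.5,5.5,0,1.5]]])

```text
time: 10.32
eef_pos: [0.5449, -0.1077, 0.1688]
ee_rot: [180.0, 0.0, -168.7]
wrist_force: [-0.0, -0.4, -0.3]
opening: 0.292
grasp_force: 49.8
```

```bash
python3 -c "
from h import *
togo((.5428,-.1095,.142),191.2); W=cam('wrist'); im=read_camera('wrist');cv2.imwrite('pics/w7.png',im);np.savez('pics/w7.npz',*W)
togo((.5428,-.1095,.142),191.2)
W3=tuple(np.load('pics/w3.npz').values())
u=np.array([.981,.194,0])
print(proj(W,(.542,-.1077,.055)),proj(W3,(.542,-.1077,.055)))
g=im.max(2); print(im[175:200,257].tolist()); print(g[184,225:295].tolist())
"
```

```text
t 10.3167 pos [ 0.5449 -0.1077  0.1688] rot [ 1.7999e+02  1.0000e-02 -1.6870e+02] q6 -123.0 GO cm [ 0.24 -0.14  2.68] roll 0.002
t 10.3667 pos [ 0.5456 -0.1081  0.1698] rot [-1.7994e+02  1.1000e-01 -1.6871e+02] q6 -123.0 GO cm [ 0.31 -0.08  2.78] roll 0.002
[256.1393715  183.74407127] [257.80380095 187.29515766]
[[20, 49, 95], [27, 57, 107], [30, 63, 116], [30, 64, 116], [33, 65, 117], [30, 63, 116], [30, 64, 116], [26, 59, 110], [22, 49, 92], [17, 37, 73], [10, 32, 67], [12, 34, 69], [20, 40, 73], [36, 50, 71], [48, 54, 58], [50, 53, 53], [51, 55, 54], [52, 56, 55], [50, 54, 54], [50, 53, 53], [52, 56, 56], [50, 53, 54], [49, 53, 52], [52, 55, 54], [51, 55, 55]]
[116, 116, 116, 117, 117, 116, 116, 112, 102, 100, 103, 96, 75, 69, 71, 70, 73, 71, 73, 72, 72, 73, 73, 73, 74, 71, 71, 73, 72, 73, 72, 73, 73, 73, 73, 74, 74, 74, 74, 75, 74, 74, 71, 73, 74, 74, 72, 73, 71, 82, 97, 102, 101, 107, 114, 116, 116, 116, 116, 116, 116, 117, 116, 116, 116, 117, 116, 115, 116, 116]
```

```bash
python3 -c "
from h import *
im=cv2.imread('pics/w7.png'); A=cv2.resize(im[130:230,210:310],(500,500),interpolation=cv2.INTER_CUBIC)
c3=cv2.imread('pics/c3.png')[:,:500]
sp=lambda I:[int(v) for v in I[::6,235].max(1)]
print(sp(c3)[:60]);print(sp(A)[:60])
g=lambda I:cv2.cvtColor(I[:240],cv2.COLOR_BGR2GRAY).astype(np.float32)
print(cv2.phaseCorrelate(g(c3),g(A)))
"
```

```text
[110, 105, 92, 106, 116, 117, 117, 116, 118, 117, 117, 117, 110, 92, 91, 85, 91, 81, 69, 78, 105, 117, 117, 117, 116, 117, 117, 116, 117, 117, 117, 116, 117, 116, 116, 116, 116, 116, 114, 103, 94, 100, 113, 117, 116, 116, 114, 93, 68, 56, 54, 54, 55, 53, 54, 55, 54, 54, 54, 53]
[101, 109, 117, 117, 116, 117, 116, 117, 117, 116, 100, 94, 87, 93, 89, 73, 72, 96, 115, 118, 117, 118, 116, 117, 117, 117, 117, 117, 117, 116, 117, 117, 115, 116, 116, 117, 108, 95, 97, 112, 116, 117, 116, 116, 104, 80, 68, 69, 73, 66, 53, 55, 55, 54, 55, 55, 53, 56, 55, 56]
((-0.18475800916939988, -10.57391204674505), 0.08307020606994629)
```

Request:
servo_tool(series=[[[0.2,-0.1,0.8,0,1.5],[0.2,-0.1,1.8,0,1.5],[0.2,-0.1,2.5,0,1.5],[0.2,-0.1,2.9,0,1.5],[0.2,-0.1,2.9,0,1.5],[0.2,-0.1,2.9,0,1.5]]], newtons=30)

```text
time: 10.87
eef_pos: [0.5427, -0.1103, 0.1386]
ee_rot: [180.0, -0.0, -168.8]
wrist_force: [-0.5, 0.2, -1.7]
opening: 0.288
grasp_force: 49.8
```

Request:
servo_tool(series=[[[-0.4,0,0,0,1.5],[-0.8,0,0,0,1.5],[-1.2,0,0,0,1.5],[-1.6,0,0,0,1.5],[-2,0,0.1,0,1.5],[-2.4,0,0.2,0,1.5],[-2.5,0,0.2,0,1.5],[-2.5,0,0.2,0,1.5]]])

```text
time: 11.53
eef_pos: [0.5676, -0.1053, 0.137]
ee_rot: [180.0, -0.0, -168.8]
wrist_force: [-3.5, -0.3, 1.2]
opening: 0.292
grasp_force: 50.6
```

```bash
python3 -c "
from h import *
togo((.5428,-.1095,.142),191.2); W=cam('wrist'); im=read_camera('wrist');cv2.imwrite('pics/w8.png',im);np.savez('pics/w8.npz',*W)
w7=cv2.imread('pics/w7.png')
print(np.mod(0,1))
for I in(w7,im):
  m=((I[...,2]>60)&(I[...,1]>50)&(I[...,0]<40)&(abs(I[...,2].astype(int)-I[...,1])<30)).astype(np.uint8);n,l,s,c=cv2.connectedComponentsWithStats(m);i=1+s[1:,4].argmax();print('yellow',s[i],c[i])
  print([int(v) for v in I[186:260:2,257].max(1)])
"
```

```text
t 11.5333 pos [ 0.5676 -0.1053  0.137 ] rot [ 1.7997e+02 -3.0000e-02 -1.6881e+02] q6 -121.8 GO cm [ 2.52  0.07 -0.49] roll -0.0
0
yellow [223 211  67  20 720] [250.50416667 221.10277778]
[69, 71, 53, 56, 53, 54, 55, 55, 58, 85, 97, 96, 85, 48, 76, 76, 76, 76, 77, 74, 36, 79, 56, 14, 46, 26, 23, 46, 15, 28, 49, 15, 18, 41, 23, 6, 6]
yellow [ 223  190   67   29 1312] [253.85670732 204.88871951]
[92, 90, 80, 50, 89, 88, 88, 88, 87, 87, 87, 89, 89, 46, 62, 99, 86, 6, 5, 30, 48, 18, 9, 45, 49, 11, 12, 37, 52, 29, 7, 21, 48, 51, 6, 6, 8]
```

```bash
python3 -c "
from h import *
for n,pos in(('w7',(.5452,-.1079,.169)),('w8',(.5676,-.1053,.137))):
  W=tuple(np.load(f'pics/{n}.npz').values());y=np.radians(11.2);u=np.array([np.cos(y),np.sin(y),0]);z=np.array([0,0,1.])
  for t in(-.05,0,.1,.15,.2,.25,.3):
    gx=u*np.cos(t)-z*np.sin(t);gz=z*np.cos(t)+u*np.sin(t);G=np.array(pos)+.0187*z
    f=lambda x,h:proj(W,G+gx*x+gz*(h-.1137))[1].round(1)
    print(n,t,'yellow bottom',f(-.003,.054),'top',f(-.003,.087),'shoulder front top',f(-.007,.053),f(-.007,.045))
"
```

```text
w7 -0.05 yellow bottom 220.5 top 241.4 shoulder front top 213.2 209.4
w7 0 yellow bottom 215.5 top 238.9 shoulder front top 208.2 203.9
w7 0.1 yellow bottom 205.7 top 234.0 shoulder front top 198.3 193.1
w7 0.15 yellow bottom 200.9 top 231.6 shoulder front top 193.5 187.7
w7 0.2 yellow bottom 196.1 top 229.3 shoulder front top 188.7 182.4
w7 0.25 yellow bottom 191.4 top 227.0 shoulder front top 184.0 177.2
w7 0.3 yellow bottom 186.8 top 224.9 shoulder front top 179.4 172.1
w8 -0.05 yellow bottom 219.9 top 240.6 shoulder front top 212.5 208.8
w8 0 yellow bottom 214.9 top 238.1 shoulder front top 207.5 203.3
w8 0.1 yellow bottom 205.1 top 233.1 shoulder front top 197.7 192.5
w8 0.15 yellow bottom 200.3 top 230.8 shoulder front top 192.9 187.1
w8 0.2 yellow bottom 195.5 top 228.5 shoulder front top 188.1 181.9
w8 0.25 yellow bottom 190.8 top 226.2 shoulder front top 183.4 176.6
w8 0.3 yellow bottom 186.2 top 224.1 shoulder front top 178.8 171.5
```

Request:
servo_tool(series=[[[0,0,-1,0,1.5],[0,0,-3,0,1.5],[0,0,-6,0,1.5],[0,0,-9,0.05,1.5],[0,0,-10,0.17,1.5],[0,0,-10,0.29,1.5],[0,0,-10,0.41,1.5],[0,0,-10,0.53,1.5]]])

```text
time: 12.25
eef_pos: [0.5695, -0.106, 0.2397]
ee_rot: [179.9, 0.5, 160.5]
wrist_force: [-0.1, -0.5, -1.5]
opening: 0.291
grasp_force: 50.4
```

Request:
servo_tool(series=[[[0,0,0,0.12,1.5],[0,0,0,0.24,1.5],[0,0,0,0.36,1.5],[0,0,0,0.48,1.5],[0,0,0,0.6,1.5],[0,0,0,0.72,1.5],[0,0,0,0.84,1.5],[0,0,0,0.96,1.5]]])

```text
time: 12.92
eef_pos: [0.5693, -0.1059, 0.239]
ee_rot: [179.6, 0.2, 105.5]
wrist_force: [0.7, 0.1, -1.0]
opening: 0.29
grasp_force: 50.4
```

```bash
python3 -c "
from h import *
togo((.540,.1853,.2153),102.5)"
```

```text
t 12.9167 pos [ 0.5693 -0.1059  0.239 ] rot [179.63   0.2  105.46] q6 -36.1 GO cm [28.86  4.92  2.31] roll 0.052
```

Request:
servo_tool(series=[[[3.5,0.6,0,0.02,1.5],[7,1.2,0,0.05,1.5],[10.5,1.8,0,0.05,1.5],[14,2.4,0.5,0.05,1.5],[17.5,3,1,0.05,1.5],[21,3.6,1.5,0.05,1.5],[24,4.1,2,0.05,1.5],[26,4.4,2.3,0.05,1.5]]])

```text
time: 13.58
eef_pos: [0.5399, 0.1598, 0.2155]
ee_rot: [179.6, -0.1, 103.0]
wrist_force: [-0.1, 0.3, -0.5]
opening: 0.289
grasp_force: 50.4
```

Request:
servo_tool(series=[[[1.5,0.2,0,0,1.5],[2.8,0.4,0,0,1.5],[2.8,0.4,0,0,1.5],[2.8,0.4,0,0,1.5]]])

```text
time: 13.92
eef_pos: [0.5375, 0.1852, 0.2152]
ee_rot: [179.8, 0.0, 103.0]
wrist_force: [-0.8, 0.3, -1.1]
opening: 0.291
grasp_force: 50.4
```

```bash
python3 -c "
from h import *
togo((.540,.1853,.2153),102.5)
W=cam('wrist');im=read_camera('wrist');cv2.imwrite('pics/w9.png',im);np.savez('pics/w9.npz',*W)
s=read_camera('scene');t=read_camera('top')
S=cam('scene');T=cam('top')
q=proj(S,(.52,.27,.2)).astype(int);p=proj(T,(.52,.27,.2)).astype(int);print(q-40,p-40)
f=lambda I,c,w,h:cv2.resize(I[c[1]-h:c[1]+h,c[0]-w:c[0]+w],None,fx=5,fy=5,interpolation=cv2.INTER_CUBIC)
cv2.imwrite('pics/c9.png',np.hstack([f(s,q,40,50),f(im,(256,190),40,50)]))
"
```

```text
t 13.9167 pos [0.5375 0.1852 0.2152] rot [1.7981e+02 2.0000e-02 1.0301e+02] q6 -4.2 GO cm [-0.04  0.25 -0.01] roll 0.009
[189 117] [144 172]
```

View pics/c9.png

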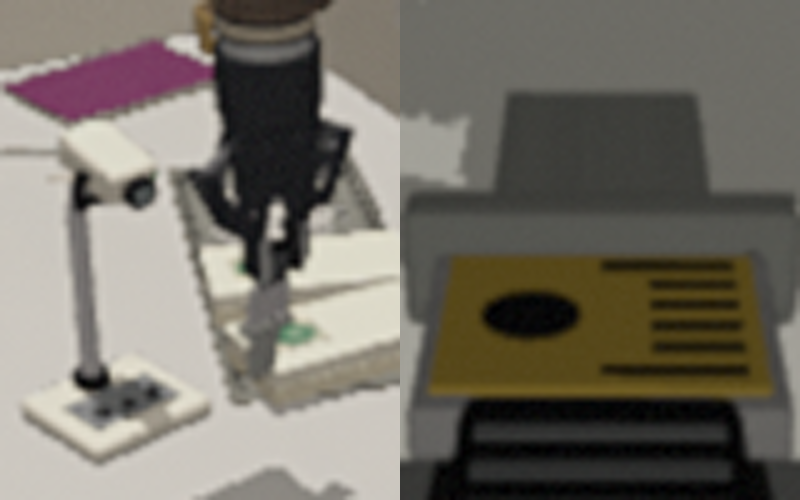

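```bash
python3 - <<'E'
from h import *
np.set_printoptions(precision=4,suppress=True)
W=tuple(np.load('pics/w9.npz').values());K,R,t=W
O=np.array([(-7,-22,45),(-7,22,45),(-1.5,-10,0),(-1.5,10,0),(-3,-17,54),(-3,17,54),(-3,17,86),(-3,-17,86)])/1e3
I=np.array([(407,195),(795,195),(507,92),(697,92),(437,255),(750,252),(775,397),(428,395)],float);I=(I-[400,0])/5+[216,140]
ok,rv,tv=cv2.solvePnP(O,I,K,None);Rg=R.T@cv2.Rodrigues(rv)[0];g=R.T@(tv.ravel()-t)
print("err",np.abs(cv2.projectPoints(O,rv,tv,K,None)[0][:,0]-I).max(),"origin",g,"tilt",np.arctan2(-Rg[2,0],Rg[2,2]),"roll",np.arcsin(Rg[2,1]),"yaw",np.degrees(np.arctan2(Rg[1,0],Rg[0,0])))
f=g+Rg@[-.003,0,.07]
for lens,tl in(((.505,.343,.2215),.195),((.505,.343,.2215),.25)):
  y=np.radians(-77.5);L=cv2.Rodrigues(np.array([0,0,y]))[0]@cv2.Rodrigues(np.array([0,tl,0]))[0]
  print("face in lens",L.T@(f-lens),"angle",np.linalg.norm(cv2.Rodrigues(L.T@Rg)[0]))
E
```

```text
err 9.340519622746797 origin [0.5154 0.274  0.5006] tilt 0.6315994097959426 roll -0.0017689247468779343 yaw 102.85728331137362
face in lens [-0.0352 -0.0052  0.3369] angle 3.1346246021875923
face in lens [-0.0537 -0.0052  0.3344] angle 3.1345349120550496
```

```bash
python3 - <<'E'
from h import *
np.set_printoptions(precision=4,suppress=True)
W=tuple(np.load('pics/w9.npz').values());K,R,t=W
O=np.array([(-7,-22,45),(-7,22,45),(-1.5,-10,0),(-1.5,10,0),(-3,-17,54),(-3,17,54),(-3,17,86),(-3,-17,86)])/1e3
I=np.array([(407,195),(795,195),(507,92),(697,92),(437,255),(750,252),(775,397),(428,395)],float);I=(I-[400,0])/5+[216,140]
y=np.radians(-77.5)
L0=cv2.Rodrigues(np.array([0,0,y]))[0]@cv2.Rodrigues(np.array([0,.2,0]))[0]
g0=np.array([.535,.205,.124]);rv=cv2.Rodrigues(R@L0)[0];tv=(R@g0+t).reshape(3,1)
print((cv2.projectPoints(O,rv,tv,K,None)[0][:,0]-I).round(1).tolist())
ok,rv,tv=cv2.solvePnP(O,I,K,None,rv,tv,True);Rg=R.T@cv2.Rodrigues(rv)[0];g=R.T@(tv.ravel()-t)
print("err",np.abs(cv2.projectPoints(O,rv,tv,K,None)[0][:,0]-I).max(),"origin",g,"tilt",np.arctan2(-Rg[2,0],Rg[2,2]),"roll",np.arcsin(Rg[2,1]),"yaw",np.degrees(np.arctan2(Rg[1,0],Rg[0,0])))
f=g+Rg@[-.003,0,.07]
for tl in(.15,.195,.25):
  L=cv2.Rodrigues(np.array([0,0,y]))[0]@cv2.Rodrigues(np.array([0,tl,0]))[0]
  print("face in lens",L.T@(f-np.array((.505,.343,.2215))),"angle",np.linalg.norm(cv2.Rodrigues(L.T@Rg)[0]))
E
```

```text
[[2.5, 8.0], [3.2, 8.5], [6.2, 7.1], [-2.6, 7.3], [4.5, 9.9], [4.4, 10.9], [5.8, 14.9], [1.5, 14.9]]
err 5.042866369207957 origin [0.5328 0.2081 0.1187] tilt 0.1821436601717357 roll 0.006902281932240852 yaw -76.92622045649745
face in lens [ 0.1507 -0.0024 -0.011 ] angle 0.03404741105249383
face in lens [ 0.1511 -0.0024 -0.0042] angle 0.016987941074273736
face in lens [ 0.1511 -0.0024  0.0041] angle 0.06873443482344427
```

The picture shows the gauge hanging clear in front of the lens. The yellow face is towards the camera and the blade is tipped towards it. The fit puts the face at about (151, -2, -4) mm in the lens frame, with angles within 0.07 rad. I'll let it settle and hand in.

Request:
servo_tool(series=[[[0,0,0,0,1.5],[0,0,0,0,1.5],[0,0,0,0,1.5],[0,0,0,0,1.5]]])

```text
time: 14.4
eef_pos: [0.5367, 0.1844, 0.2141]
ee_rot: [180.0, -0.0, 102.9]
wrist_force: [0.8, -0.4, -0.2]
opening: 0.299
grasp_force: 50.4
```

```bash
python3 -c "
from h import *
togo((.540,.1853,.2153),102.5);print(sign_off())"
```

```text
t 14.4 pos [0.5367 0.1844 0.2141] rot [180.    -0.   102.91] q6 -4.2 GO cm [ 0.01  0.34 -0.12] roll 0.007
the job is handed in; nothing more can be done
None
```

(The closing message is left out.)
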